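# Set a vial up for overhead inspection and hold the mirror at the mark

### The arm

A 6-joint arm with a two-finger parallel gripper is mounted at the origin on a cart in front of the work surface, level with it; the furniture and walls round the work are solid. World frame = base frame: x ahead of the robot, y to its left, z up, the work surface at z = 0. Lengths are in m, angles in rad, forces in N, time in s.
With the tool pointing down it reaches from about 0.325 to 0.85 m from the base axis. Payload 4.4 kg.
Tool frame: the origin (TCP) lies at the very end of the fingers, on their centre line; the grasp point (between the pads) lies 19 mm behind it; z points along the fingers, y is the line along which they close (so a half turn about z gives the same grasp; the last joint's range is limited). The gripper opens to 94 mm and grips with 3 to 60 N. Pads are 16 mm wide; open, the fingers measure 119 mm over their backs; the gripper's body (75 mm by 177 mm) begins 78 mm behind the grasp point.
Start: joints at [1.131, 0.207, 1.542, -0, 1.393, -0.15], TCP at [0.164, 0.551, 0.179] pointing down, gripper open.
Joint ranges: [-2.73, 2.73], [-0.86, 2.22], [0.23, 2.46], [-1.11, 4.25], [0.08, 2.63], [-2.82, 2.82]. Speed limits (rad/s): [2.79, 2.79, 3.14, 3.14, 3.14, 3.14].

### API

Orientations are given as a 3x3 rotation matrix whose columns are the frame's x, y, z axes.
In Python, from plant import reach, move_l, move_joints, command_gripper, sleep, ik, read_state, get_image, Unreachable, close_job, look_for, outline_of gives the robot as it stands. The module is installed in compiled form; this text tells all that it offers. Calls block until the motion is done:
- reach(position, orientation): joint-space move of the TCP to a pose.
- move_l(position, feed=0.15, ori=None, contact_N=None): straight line of the TCP; ori=None keeps the orientation; feed is the mean speed in m/s. With contact_N (N) it stops when the force on the tool has changed by that much, and returns True; else False.
- move_joints(angles): joint-space move.
- command_gripper(opening, f_grip=None): finger opening in m; f_grip is the grip in N (None keeps the last); returns when the fingers have stopped.
- sleep(seconds).
- ik(position, orientation): joint angles nearest the present ones, or None.
- read_state(): the state.
- get_image(name): name is "scene" or "top" or "wrist"; returns a dict with "frame" (384x512x3 uint8, red, green, blue), "fovy" (degrees; the focal length in pixels is half the picture's height over the tangent of half this angle, whatever the lens; pixels are square), "cx", "cy" (the principal point, pixels), "world_from_camera" (4x4, takes a point from camera to world coordinates); the wrist camera has in their place "tool_from_camera" (4x4, takes a point from camera to tool coordinates, whose origin is the TCP and whose axes are the flange's). Camera axes: x right, y down, z forward; pixel columns grow to the right and rows downward; lengths in m; the calibration is good to about 2 mm. A picture is of the moment at which its call begins: read the wrist's pose just before it. There is no depth.
A pose or a line that the arm cannot do raises Unreachable and nothing moves.
- close_job(): hands the job in; it is judged then, once.
Trained networks look in a picture, given as the dict that the camera call returned (one of the last four; its "shot" number tells which), for a name from the list of things; names that differ only in an ending like _2 or _b are one class to them, and where a whole thing is asked for, a point or a joint stands for the part that bears it (a point fixed in the world has none). Each returns a list of dicts, best first, with "p" (0 to 1); they miss things now and then, are a little off and sometimes report something else, mostly with a low value. They report only what shows in the picture. A call takes as long as a camera call.
- look_for(picture, thing): "point" ([column, row] in pixels, amid what is visible of it).
- outline_of(picture, thing): "pixels" (384x512 bool, what is visible of it) and "point" ([column, row] in pixels, amid what is visible of it).
The state is a dict: "time": time; "q": joint angles; "joint_velocities": joint speeds; "effort": joint torques, N m; "tcp_pos": TCP position; "orientation": TCP orientation; "force": force on the tool from outside, world axes, zero at the start; "moment": the same for the moment, N m; "finger_gap": finger opening in m; "grasp_force": force on a finger pad.
Only numpy, scipy, OpenCV 4.12 (cv2) and the standard library are available. Lean on these libraries where they do the work, as an engineer would, in place of code of your own. Each camera call takes 0.05 s, during which the arm holds its last target. There are 200 camera calls.

### The job

Take the tall vial out of the black rack and stand it fully down in the grey seat behind the mirror of the inspection station, and let go of it while the mirror flap is still down. Then swing the mirror flap up by its grip bar until its pointer lines up with the dark index arm on the arc rail, and finish while still holding the flap there: it falls shut if released. Leave the index arm where it is set, the two short vials in their rack, and the loupe and the jar where they stand.

Things in the scene. Friction and masses are not known exactly. Their poses are not given: they have to be found in the camera images.
- tall_vial: the tall vial: clear round vial, 16 mm diameter, 90 mm tall with a grey cap (18 mm diameter, top 18 mm of the height), 25 to 42 g. Origin at the centre of its underside, z up along it. It starts upright in one of the three rack holes, 35 mm deep in it, so 55 mm stand out; the two others in the rack are short.
- rack: black fixed transport rack, 56 x 148 x 45 mm; origin at the centre of its underside, on the bench; its long side runs along its y axis. Three holes 19 mm in diameter, 35 mm deep (floor 10 mm above the bench), at y = -46, 0 and +46 mm.
- short_vial_a: short vial, like the tall one but 64 mm tall; 29 mm of it stand out of the rack. Origin at the centre of its underside. To be left alone.
- short_vial_b: the other short vial, the same.
- seat_floor (a point): centre of the floor of the vial seat: a hole 18.5 mm in diameter and 30 mm deep in a grey block (50 x 60 mm, top 57 mm above the bench) on the station, 50 mm behind the hinge. The floor is 27 mm above the bench. A fully seated vial's underside is here. Axes as hinge.
- hinge (a point): middle of the hinge rod of the fixed inspection station (aluminium base 205 x 220 mm), 65 mm above the bench. -x points level to the station's front, where the grip bar lies when down; y along the hinge, z up. Arc rail (120 mm radius, up to 185 mm high) and index arm are on the +y side, 82 to 118 mm from the middle; a hinge bracket stands at y = -80 mm.
- grip_bar (a point): the flap's grip bar, origin at its middle. Round steel bar 12 mm thick, 110 mm long, parallel to the hinge, 155 mm from it; two side arms, 82 mm apart inside, join it to the panel, which begins 50 mm from the bar. Flap down: 65 mm above the bench, nothing below. Can be pinched from above; turns between the fingers. x points from bar to hinge (turns with the flap), y along the bar.
- flap: the hinged mirror flap: panel, pointer and grip bar in one piece. Origin on the middle of the hinge; x and y as hinge when down, turning with it.
- flap_angle (a joint): angle of the mirror flap: 0 = down and level on its rests, grows as the bar rises (rad), up to 1.45. 0.22 to 0.37 kg, free hinge: it falls shut if released. Panel 93 x 130 x 6 mm with a thin steel pointer along its +y side. At angle a the bar's centre is 155 mm * cos(a) in front of the hinge and 155 mm * sin(a) above it.
- index (a joint): angle at which the index arm is set on the arc rail, measured as the flap's angle is: the flap is at the mark when both are equal. Between 0.55 and 1.05 rad; stiff, not to be moved.
- index_tip (a point): free end of the dark index arm, 155 mm from the hinge line and 86 mm to the +y side of the middle. x points from it to the hinge line.
- loupe: black loupe standing on the bench, 37 mm diameter, 29 mm tall, origin under its centre. Bystander.
- jar: white jar with a blue lid, 60 mm diameter, 66 mm tall, origin under its centre. Bystander.

How it is judged:
By the outcome, as a careful person would: the job done as asked, in the order asked, and still so for the second after the job is handed in, while the arm keeps its last pose, push and grip.
It also fails if it takes over 53 s, if anything falls off the work surface, if the arm or the gripper's body presses on something with over 40 N, if the wrist force passes 120 N, or if a joint passes its speed limit or range.

## Working session

There is one attempt and no reset: what is moved stays moved. The work goes in short steps, each a Python script; the robot and the scene stay as the last script left them, time stands still between calls to the robot, and variables do not carry over. Pictures are saved under pics/ and viewed, at most 10 in all, crops included, and the job is handed in when it is done.

```bash
mkdir -p pics; cat > h.py <<'E'
import numpy as np, cv2
from plant import *
def K(p):
    f=p["frame"].shape[0]/2/np.tan(np.radians(p["fovy"])/2); return f,p["cx"],p["cy"]
def T(p,st=None):
    if "world_from_camera" in p: return np.array(p["world_from_camera"])
    M=np.eye(4); M[:3,:3]=st["orientation"]; M[:3,3]=st["tcp_pos"]; return M@np.array(p["tool_from_camera"])
def ray(p,px,st=None):
    f,cx,cy=K(p); M=T(p,st); d=M[:3,:3]@np.array([(px[0]-cx)/f,(px[1]-cy)/f,1]); return M[:3,3],d/np.linalg.norm(d)
def onz(p,px,z,st=None):
    o,d=ray(p,px,st); return o+d*(z-o[2])/d[2]
def proj(p,X,st=None):
    f,cx,cy=K(p); M=np.linalg.inv(T(p,st)); c=M[:3,:3]@np.array(X)+M[:3,3]; return np.array([cx+f*c[0]/c[2],cy+f*c[1]/c[2]])
def tri(rays):
    A=sum(np.eye(3)-np.outer(d,d) for o,d in rays); b=sum((np.eye(3)-np.outer(d,d))@o for o,d in rays); return np.linalg.solve(A,b)
def save(p,name,crop=None,s=1):
    im=p["frame"][:,:,::-1]
    if crop: im=im[crop[1]:crop[3],crop[0]:crop[2]]
    cv2.imwrite("pics/"+name,cv2.resize(im,None,fx=s,fy=s,interpolation=cv2.INTER_CUBIC))
E
python3 - <<'E'
from h import *
P={n:get_image(n) for n in("top","scene")}
for n,p in P.items(): print(n,K(p),np.round(T(p)[:3,3],3)); save(p,n+".png",s=1.5)
for t in ["tall_vial","rack","short_vial_a","seat_floor","hinge","grip_bar","flap","index_tip","loupe","jar"]:
    for n,p in P.items():
        print(t,n,[(np.round(r["point"],1).tolist(),round(r["p"],2)) for r in look_for(p,t)[:3]])
print(read_state()["time"])
E
```

```text
top (np.float64(363.269722052157), 256.67371148788203, 198.92898616669686) [0.423 0.095 1.276]
scene (np.float64(396.6755974120224), 256.1364541560289, 185.87232891966835) [ 0.05  -0.544  0.833]
tall_vial top []
tall_vial scene [([192.7, 139.2], 0.72), ([327.4, 281.0], 0.55)]
rack top [([332.4, 210.7], 0.83)]
rack scene [([306.3, 282.1], 0.76), ([307.8, 268.1], 0.56)]
short_vial_a top []
short_vial_a scene [([294.0, 258.3], 0.57), ([309.9, 268.5], 0.51)]
seat_floor top [([233.6, 182.2], 0.6), ([150.1, 200.2], 0.22)]
seat_floor scene [([255.6, 185.3], 0.81)]
hinge top [([233.2, 186.8], 0.67), ([151.1, 205.5], 0.55)]
hinge scene [([257.3, 186.6], 0.6)]
grip_bar top [([242.3, 187.5], 0.78), ([225.8, 211.6], 0.28)]
grip_bar scene [([256.4, 185.3], 0.87), ([302.4, 281.2], 0.3)]
flap top [([244.7, 189.9], 0.96)]
flap scene [([257.5, 183.1], 0.93)]
index_tip top [([288.4, 243.0], 0.63), ([226.0, 212.9], 0.41)]
index_tip scene []
loupe top [([223.7, 212.2], 0.64), ([286.6, 240.7], 0.5)]
loupe scene [([235.9, 257.7], 0.49), ([322.2, 280.6], 0.38)]
jar top [([151.0, 203.7], 0.61)]
jar scene [([189.3, 139.9], 0.91)]
1.1
```

View pics/top.png

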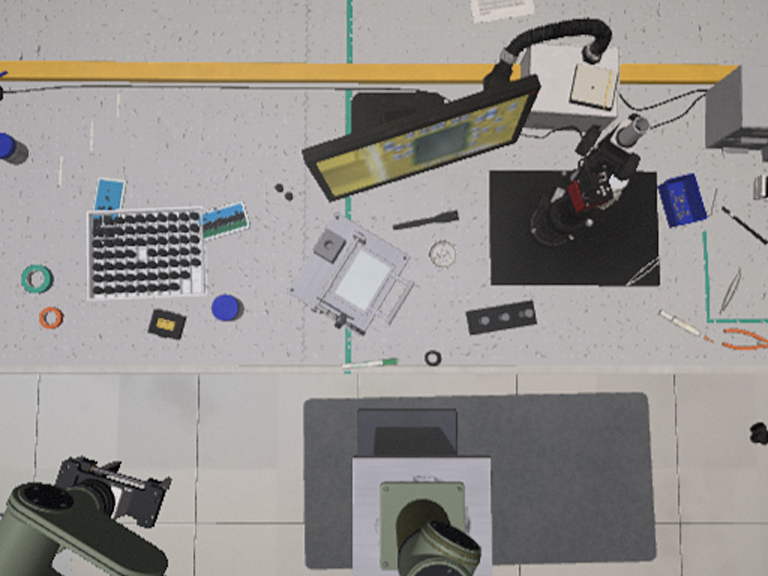

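View pics/scene.png

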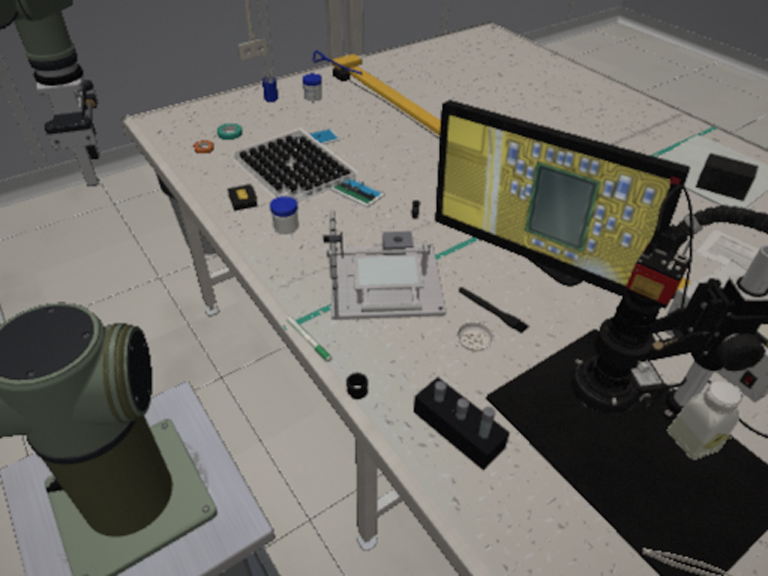

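The top view shows the rack at about (335,211) px unscaled, with its holes along a slightly tilted line. The station's seat is near (219,161), its bar near (265,199) and its index/arc side at about (227,215). In the scene view the tall vial is the rack's rightmost one, at (325,280), on the -y side. The monitor stands just behind the station.

```bash
python3 - <<'E'
from h import *
t=get_image("top"); s=get_image("scene")
R=lambda a,z:np.round(onz(t,np.array(a)/1.5,z),3)
print("rack holes",[R(a,.07).tolist() for a in[(485,320),(510,316),(530,313)]])
print("seat",R((327,242),.057),"bar ends",R((412,283),.065),R((385,322),.065), "jar",R((225,307),.066),"loupe",R((433,358),.029))
print("tall cap scene",np.round(onz(s,np.array((487,411))/1.5,.10),3), "seat scene",np.round(onz(s,np.array((399,239))/1.5,.057),3))
for a,b in [((330,200),(436,221)),((304,152),(445,104)),((537,97),(630,297))]:
    r=[ray(t,np.array(a)/1.5),ray(s,np.array(b)/1.5)]; X=tri(r); print("mon",np.round(X,3),[round(float(np.linalg.norm(np.cross(X-o,d))),3) for o,d in r])
o=outline_of(t,"rack")[0]["pixels"]; c,sz,ang=cv2.minAreaRect(np.argwhere(o)[:,::-1].astype(np.float32)); print(c,sz,ang,onz(t,c,.045))
E
```

```text
rack holes [[0.465, -0.136, 0.07], [0.474, -0.192, 0.07], [0.481, -0.237, 0.07]]
seat [0.641 0.216 0.057] bar ends [0.548 0.025 0.065] [0.46  0.085 0.065] jar [0.493 0.44  0.066] loupe [ 0.38  -0.025  0.029]
tall cap scene [ 0.475 -0.226  0.1  ] seat scene [0.635 0.209 0.057]
mon [0.736 0.211 0.06 ] [0.001, 0.001]
mon [0.756 0.237 0.312] [0.004, 0.004]
mon [ 0.908 -0.212  0.106] [0.056, 0.056]Traceback (most recent call last):
  File "<stdin>", line 9, in <module>
IndexError: list index out of range
```

```bash
cat >> h.py <<'E'
def down(c):
    "tool pointing down, closing along c (xy); of the two half turns the one with joint 6 nearer 0"
    return _pick(c)
def _ori(c):
    y=np.array([c[0],c[1],0.]); y/=np.linalg.norm(y); z=np.array([0,0,-1.]); return np.column_stack([np.cross(y,z),y,z])
def best(pos,c):
    o=[_ori(c),_ori(-np.array(c))]; q=[ik(pos,k) for k in o]
    k=min((i for i in(0,1) if q[i] is not None),key=lambda i:abs(q[i][5]))
    return o[k],q[k]
E
sed -i '/^def down/,/_pick(c)$/d' h.py
python3 - <<'E'
from h import *
import pickle
cs=np.array([.65,.76]); 
plan={"view":([.52,.08,.36],cs),"rackv":([.45,-.23,.22],[1,.16]),"rack":([.478,-.232,.072],[1,.16]),"seat":([.638,.212,.20],[.3,-.95]),"bar":([.504,.055,.045],cs),"barup":([.556,.115,.18],cs)}
for k,(p,c) in plan.items():
    o,q=best(p,c); print(k,np.round(q,2))
def shot(n,things):
    st=read_state(); w=get_image("wrist"); save(w,n+".png",s=1.4); pickle.dump((st,w),open(n+".pkl","wb"))
    for t in things:print(n,t,[(np.round(r["point"],1).tolist(),round(r["p"],2)) for r in look_for(w,t)[:3]])
p,c=plan["view"]; o,_=best(p,c); reach([.30,.5,.36],read_state()["orientation"]); reach(p,o)
shot("w1",["grip_bar","index_tip","hinge","seat_floor","flap"])
p,c=plan["rackv"]; o,_=best(p,c); reach([.45,-.23,.30],o)
shot("w2",["tall_vial","rack","short_vial_a"])
print(read_state()["time"])
E
```

```text
view [-0.01  0.02  1.38 -0.    1.74 -0.88]
rackv [-0.64  0.03  1.66 -0.    1.46 -0.8 ]
rack [-0.61  0.23  1.75 -0.    1.16 -0.77]
seat [ 0.19  0.4   1.25 -0.    1.49  1.46]
bar [-0.06  0.22  1.83 -0.    1.09 -0.93]
barup [ 0.05  0.19  1.56 -0.    1.39 -0.81]
w1 grip_bar [([294.6, 144.0], 0.86)]
w1 index_tip [([287.8, 81.1], 0.7), ([316.0, 129.7], 0.68)]
w1 hinge [([315.4, 131.7], 0.78), ([291.2, 142.6], 0.25)]
w1 seat_floor [([313.8, 129.5], 0.65), ([133.9, 209.6], 0.57)]
w1 flap [([147.9, 121.3], 0.24)]
w2 tall_vial [([272.1, 162.4], 0.79)]
w2 rack [([274.1, 119.8], 0.7)]
w2 short_vial_a [([277.5, 125.8], 0.52), ([275.9, 91.0], 0.48)]
5.6333
```

View pics/w1.png

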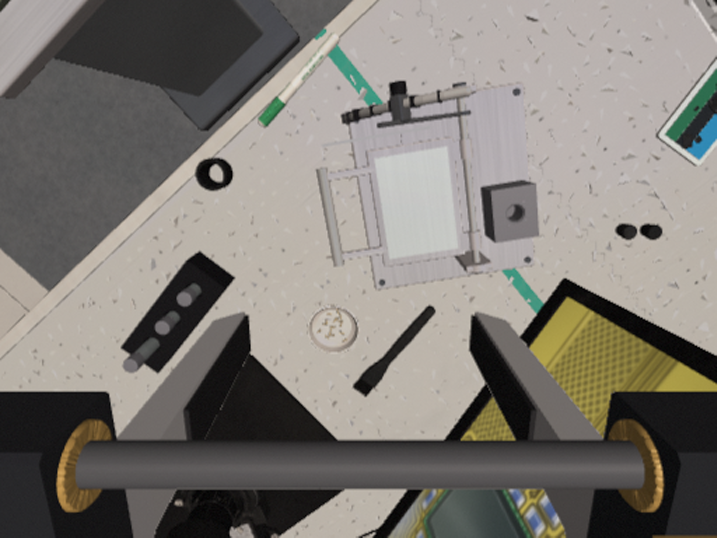

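View pics/w2.png

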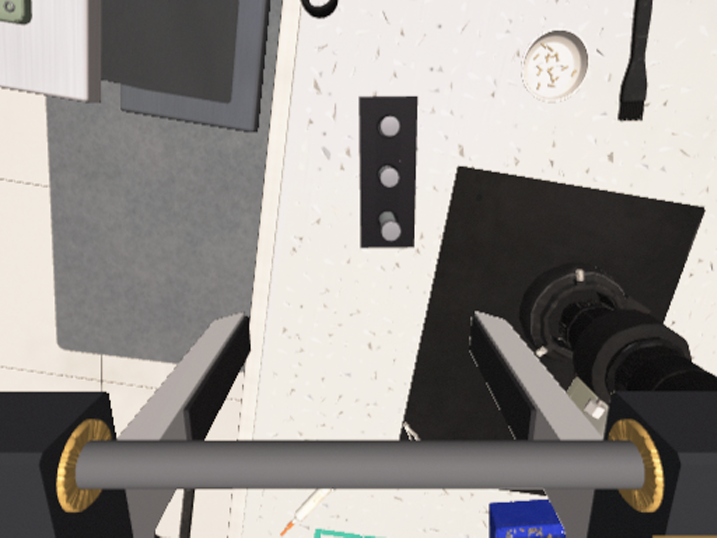

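w2 shows the tall cap at (391,231) and the short caps at (390,177) and (389,126), in scaled pixels. w1 shows the seat hole at (515,212), the bar from (323,169) to (338,264), the hinge rod near x=465, and the dark index arm from (470,112) to its tip at about (378,125).

```bash
python3 - <<'E'
from h import *
import pickle
st1,w1=pickle.load(open("w1.pkl","rb")); st2,w2=pickle.load(open("w2.pkl","rb"))
f=lambda w,st,a,z:onz(w,np.array(a)/1.4,z,st)
tv=f(w2,st2,(391,231),.1); a=f(w2,st2,(390,177),.074); b=f(w2,st2,(389.5,126),.074)
print("vial",tv.round(4),a.round(4),b.round(4),np.linalg.norm(tv-a),np.linalg.norm(a-b))
seat=f(w1,st1,(515,212),.057); e1=f(w1,st1,(323,169),.070); e2=f(w1,st1,(338,264),.070)
print("seat",seat.round(4),"bar",e1.round(4),e2.round(4),np.linalg.norm(e1-e2), ((e1+e2)/2).round(4), np.linalg.norm((seat-(e1+e2)/2)[:2]))
x=(seat-(e1+e2)/2)[:2]; x/=np.linalg.norm(x); u=(e1-e2)[:2]; u/=np.linalg.norm(u); print("x",x,"y from bar",u,"perp",np.array([u[1],-u[0]]))
E
```

```text
vial [ 0.4785 -0.2269  0.1   ] [ 0.4711 -0.1813  0.074 ] [ 0.4625 -0.1365  0.074 ] 0.05300902461107927 0.04561714052461326
seat [0.6326 0.2136 0.057 ] bar [0.4572 0.082  0.07  ] [0.5468 0.0249 0.07  ] 0.10627248859027708 [0.502  0.0535 0.07  ] 0.20658822531743062
x [0.63201234 0.77495833] y from bar [-0.84344144  0.53722112] perp [0.53722112 0.84344144]
```

```bash
python3 - <<'E'
from h import *
import pickle
c=[.0448,.0086]; v=np.array([.479,-.2267]); P=lambda z:np.r_[v,z]
o,_=best(P(.072),c)
reach(P(.16),o); command_gripper(.055,15)
print(move_l(P(.073),feed=.08,contact_N=6))
command_gripper(.0,15); s=read_state(); print(s["finger_gap"],s["grasp_force"],s["tcp_pos"],s["force"],s["time"])
move_l(P(.20),feed=.12); s=read_state(); print(s["finger_gap"],s["grasp_force"],s["force"])
# view over the station
S=np.array([.57,.12]); o,q=best([*S,.35],[.3,-.95]); reach(P(.30),read_state()["orientation"]); reach([*S,.35],o)
st=read_state(); w=get_image("wrist"); save(w,"w3.png",s=1.4); pickle.dump((st,w),open("w3.pkl","wb")); print(st["time"],st["finger_gap"])
E
```

```text
False
0.0003177116326051815 3.2248884968430502 [ 0.4789333  -0.22743864  0.07405689] [-2.09100606 -0.06262737  6.14306263] 9.2
0.0005068729933453048 0.0 [-0.2256521  -0.99793823 -0.3862491 ]
12.725 0.0005915524398968723
```

View pics/w3.png

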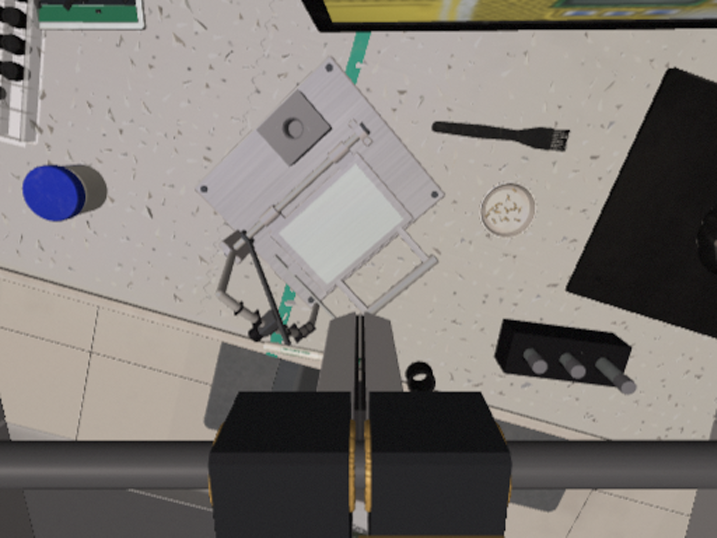

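The w3 view shows empty, closed fingers at (360,317), and the tall vial is still in the rack near (628,382). The grasp missed, so I'll check the wrist calibration against the known fingertip and the fixed cameras.

```bash
python3 - <<'E'
from h import *
import pickle
st,w=pickle.load(open("w3.pkl","rb")); st2,w2=pickle.load(open("w2.pkl","rb")); st1,w1=pickle.load(open("w1.pkl","rb"))
print(np.round(w["tool_from_camera"],3), w["fovy"],w["cx"],w["cy"], w.keys())
print("tcp proj",1.4*proj(w,st["tcp_pos"],st))
g=lambda w,st,a,z:onz(w,np.array(a)/1.4,z,st).round(4)
print("w3 tall",g(w,st,(629,384),.1),"shorts",g(w,st,(574,367),.074),g(w,st,(537,360),.074))
print("w3 seat",g(w,st,(294,128),.057),"jar",g(w,st,(54,192),.066))
print("w3 bar ends",g(w,st,(436,261),.067),g(w,st,(362,314),.067))
print("w2 loupe", g(w2,st2,(319,6),.029),"w1 loupe",g(w1,st1,(214,173),.029),"w1 rack tall",g(w1,st1,(132,365),.1), "w3 loupe",g(w,st,(420,372),.029))
print(np.linalg.norm(st2["joint_velocities"]),np.linalg.norm(st1["joint_velocities"]),np.round(st2["tcp_pos"],3),np.round(st["tcp_pos"],3))
t=get_image("top");s=get_image("scene")
for n,p in(("top",t),("scene",s)):
    print(n,"tcp proj",proj(p,read_state()["tcp_pos"]),"pred tall",1.5*proj(p,[.479,-.2267,.1]))
save(s,"s2.png",(150,60,350,310),2.4)
E
```

```text
[[ 0.    -0.962 -0.273  0.079]
 [ 1.     0.     0.     0.   ]
 [ 0.    -0.273  0.962 -0.207]
 [ 0.     0.     0.     1.   ]] 61.1350829090347 256.7013714250468 191.0479228468431 dict_keys(['frame', 'fovy', 'cx', 'cy', 'tool_from_camera', 'shot'])
tcp proj [358.44317959 307.35907552]
w3 tall [ 0.4825 -0.226   0.1   ] shorts [ 0.474  -0.1753  0.074 ] [ 0.4693 -0.1302  0.074 ]
w3 seat [0.6337 0.2111 0.057 ] jar [0.4936 0.4371 0.066 ]
w3 bar ends [0.5449 0.0219 0.067 ] [0.46   0.0813 0.067 ]
w2 loupe [ 0.3808 -0.0396  0.029 ] w1 loupe [ 0.3785 -0.0213  0.029 ] w1 rack tall [ 0.4794 -0.2247  0.1   ] w3 loupe [ 0.3918 -0.019   0.029 ]
0.017546557478149906 0.007879361837010141 [ 0.451 -0.229  0.3  ] [0.57  0.12  0.349]
top tcp proj [244.39532602 168.60732288] pred tall [529.20291624 313.19516459]
scene tcp proj [270.62558097  93.50133939] pred tall [489.34035709 410.33584072]
```

View pics/s2.png

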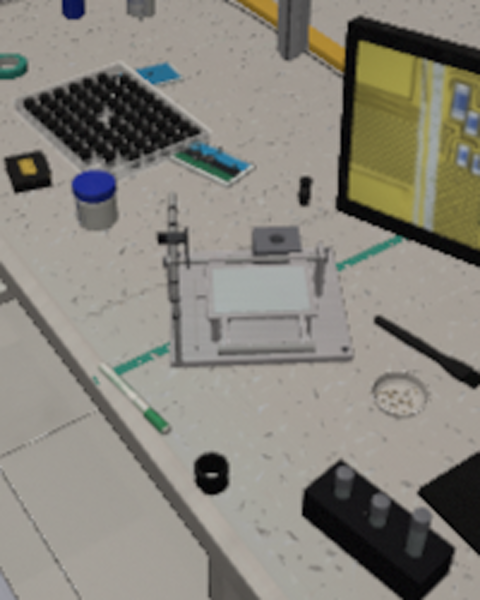

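The crop shows the fingertip at about (272,84) px, against a predicted (270.6,93.5). The wrist view agrees: the tips look about 20 mm higher than the stated TCP, so the fingers may have closed above the cap. I'll check the height by touching clear bench at (.46,-.04).

```bash
python3 - <<'E'
from h import *
p=np.array([.46,-.04,.06]); o,_=best(p,[1,.16]); reach(p+[0,0,.1],o); s=read_state(); print(s["tcp_pos"],s["force"])
move_l(p,feed=.15)
hit=move_l([*p[:2],-.02],feed=.04,contact_N=5); s=read_state(); print(hit,s["tcp_pos"],s["force"])
sc=get_image("scene"); w=get_image("wrist")
print(proj(sc,s["tcp_pos"]),proj(w,s["tcp_pos"],s))
a=sc["frame"][150:290,200:340]; b=w["frame"][130:330,150:370]
im=np.hstack([cv2.resize(a,(400,400)),cv2.resize(b,(400,400))]); cv2.imwrite("pics/probe.png",im[:,:,::-1])
move_l(p+[0,0,.06],feed=.2); print(read_state()["time"])
E
```

```text
[ 0.46069049 -0.04008389  0.1606184 ] [-0.12172717 -1.37280747  0.26654361]
False [ 0.46019374 -0.0400325  -0.01979965] [-0.22441797 -0.21068232  0.02783333]
[267.09390429 254.17190867] [257.88659126 220.02638799]
18.3417
```

View pics/probe.png

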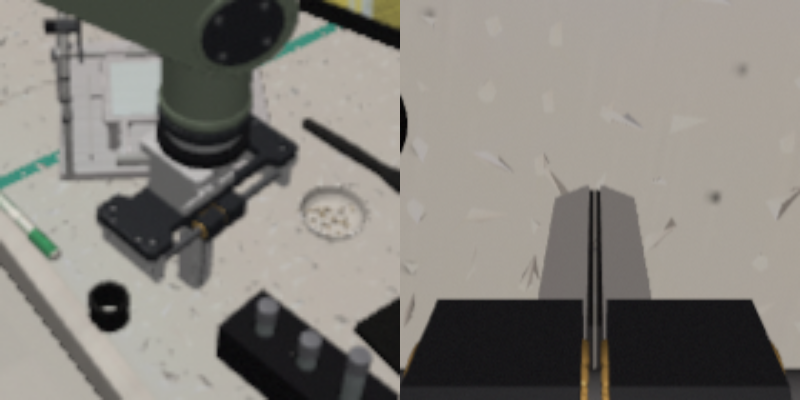

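The tips still don't touch at a stated z of -0.02, so the real fingertips sit more than 20 mm above the stated TCP. I'll find the exact offset by touch, then pick the vial with it corrected.

```bash
python3 - <<'E'
from h import *
p=np.array([.46,-.04,-.01]); move_l(p,feed=.2)
hit=move_l([*p[:2],-.05],feed=.03,contact_N=4); s=read_state(); z=s["tcp_pos"][2]; print(hit,s["tcp_pos"],s["force"])
move_l([*p[:2],z+.004],feed=.05); move_l([*p[:2],.16],feed=.25)
open("off.txt","w").write(str(z)); print(read_state()["time"])
E
```

```text
True [ 0.46003882 -0.04001779 -0.02624955] [-1.27689371e+00  2.80994636e-03  6.82318558e+00]
20.9667
```

```bash
python3 - <<'E'
from h import *
import pickle
v=np.array([.480,-.2262]); P=lambda z:np.r_[v,z]
c=[.0448,.0086]; o,_=best(P(.045),c)
command_gripper(.055,20); reach(P(.11),o)
print(move_l(P(.046),feed=.08,contact_N=6))
command_gripper(.0,20); s=read_state(); print(s["finger_gap"],s["grasp_force"],s["tcp_pos"],s["force"],s["time"])
if s["finger_gap"]>.012:
    move_l(P(.14),feed=.12); s=read_state(); print(s["finger_gap"],s["grasp_force"],s["force"])
    h=np.array([.633,.212])-.04*np.array([.95,.3]); c2=[.3,-.95]
    q0=read_state()["orientation"]; move_l(P(.22),feed=.25); o,_=best([*h,.2],c2); reach([*h,.20],o); move_l([*h,.13],feed=.15)
    st=read_state(); w=get_image("wrist"); save(w,"w4.png",(130,60,390,270),3); pickle.dump((st,w),open("w4.pkl","wb")); print(st["time"],st["finger_gap"],st["tcp_pos"])
    print("pred seat",proj(w,[.633,.212,.057],st),"vial bottom",proj(w,np.array(st["tcp_pos"])+[0,0,-.036],st))
E
```

```text
False
0.016989984383697587 20.00003010034561 [ 0.48003951 -0.22623581  0.04607126] [-0.19768436  0.73932815  0.7207945 ] 24.35
0.017431516075496208 19.999937117099762 [-0.19287956  0.02197627 -0.85534552]
28.3 0.017787684104460782 [0.59555754 0.19977392 0.13055905]
pred seat [255.71497878 146.22196884] vial bottom [256.11903621 203.15444831]
```

View pics/w4.png

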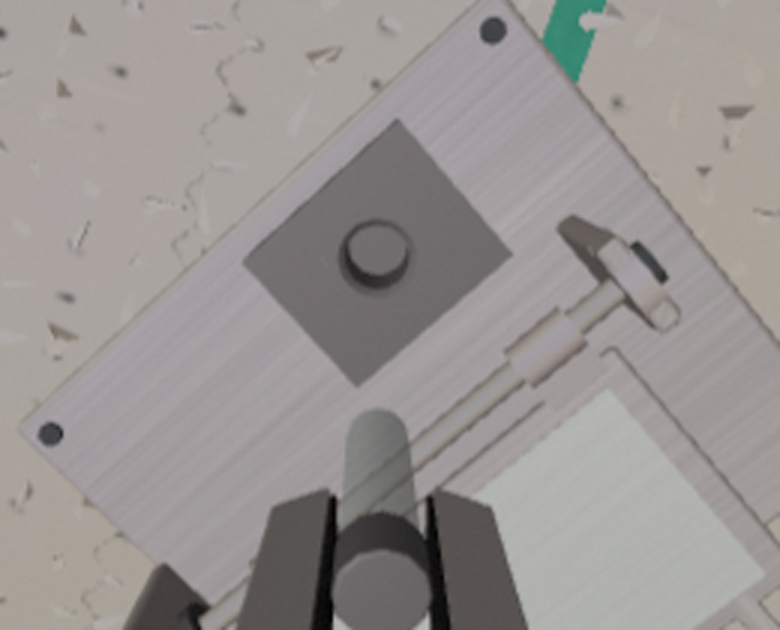

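w4 shows the vial held straight. The seat rim centre is at crop (376,257), within half a pixel of the prediction, the vial's underside centre at about (377,437), and the cap top at (382,592).

```bash
python3 - <<'E'
from h import *
import pickle
st,w=pickle.load(open("w4.pkl","rb")); t=np.array(st["tcp_pos"])
px=lambda a:np.array(a)/3+[130,60]
print("cap pred crop",(proj(w,t+[0,0,.054],st)-[130,60])*3)
hole=onz(w,px((376,257)),.057,st); bot=onz(w,px((377,437)),t[2]-.036,st); cap=onz(w,px((382,592)),t[2]+.054,st)
print("hole",hole.round(4),"bot-tcp",(bot-t).round(4),"cap-tcp",(cap-t).round(4))
d=(bot-t)[:2]; goal=hole[:2]-d; print("goal",goal)
move_l([*goal,.13],feed=.1); move_l([*goal,.098],feed=.1)   # underside 5 mm above block
hit=move_l([*goal,.058],feed=.04,contact_N=5); s=read_state(); print(hit,s["tcp_pos"],s["force"],s["finger_gap"],s["time"])
E
```

```text
cap pred crop [377.48888751 590.3484197 ]
hole [0.6334 0.2125 0.057 ] bot-tcp [-0.0021 -0.0003 -0.036 ] cap-tcp [-0.0001 -0.0008  0.054 ]
goal [0.63544187 0.21274124]
True [0.63498544 0.21268858 0.06278548] [-0.2312092  -0.48225394  3.41011547] 0.017470984406344345 30.2
```

The vial went in to the seat depth (underside about 27 mm). I'll let go, back off, and compute the hinge direction and index angle from the stored views.

```bash
python3 - <<'E'
from h import *
import pickle
s=read_state(); p=np.array(s["tcp_pos"]); command_gripper(.045,20); move_l([*p[:2],.16],feed=.15); print(read_state()["time"])
L=lambda n:pickle.load(open(n+".pkl","rb"))
st1,w1=L("w1"); st3,w3=L("w3"); st4,w4=L("w4")
g4=lambda a,z:onz(w4,np.array(a)/3+[130,60],z,st4)
ang=lambda d:np.degrees(np.arctan2(d[1],d[0]))
C=[g4(a,.057) for a in((397,120),(512,253),(358,386),(243,262))]
print("block edges",[(round(ang(C[i]-C[j]),1),round(float(np.linalg.norm(C[i]-C[j])),4)) for i,j in((0,3),(1,2),(0,1),(3,2))],np.mean(C,0))
r1,r2=g4((590,302),.067),g4((230,606),.067); print("rod",ang(r1-r2),r1,r2)
b1,b2=g4((490,0),.01),g4((20,428),.01); print("back edge",ang(b1-b2))
# fit hinge (centre xy, yaw) with seat 50 mm behind, bar ends, rod
g=lambda w,st,a,z:onz(w,np.array(a)/1.4,z,st)[:2]
B=[g(w1,st1,(323,169),.07),g(w1,st1,(338,264),.07),g(w3,st3,(362,314),.067),g(w3,st3,(436,261),.067)]
tips=[(w1,st1,np.array((378,125))/1.4),(w3,st3,np.array((288,343))/1.4)]
r=[ray(w,p,st) for w,st,p in tips]; X=tri(r); print("tip tri",X,[np.linalg.norm(np.cross(X-o,d)) for o,d in r])
seat=np.array([.6334,.2125])
for yaw in (50.8,53,55,57):
    a=np.radians(yaw); x=np.array([np.cos(a),np.sin(a)]); y=np.array([-x[1],x[0]])
    print(yaw,"bar ends rel seat",[(round((b-seat)@x*1e3),round((b-seat)@y*1e3)) for b in B],"rod",[(round((k[:2]-seat)@x*1e3),round((k[:2]-seat)@y*1e3)) for k in(r1,r2)],"tip",((X[:2]-seat)@x*1e3,(X[:2]-seat)@y*1e3,X[2]))
    H=np.r_[seat-.05*x,.065]
    for i in np.arange(.55,1.06,.1):
        T3=H+np.r_[-.155*np.cos(i)*x+.086*y,.155*np.sin(i)]
        print("   ",round(i,2),[np.round(proj(w,T3,st)*1.4-p*1.4,0) for w,st,p in tips])
E
```

```text
31.625
block edges [(np.float64(-30.8), 0.0591), (np.float64(-30.8), 0.0595), (np.float64(59.6), 0.0495), (np.float64(59.1), 0.0495)] [0.6332511  0.21210637 0.057     ]
rod -30.494084129562868 [0.6407119  0.15180798 0.067     ] [0.51905251 0.22345392 0.067     ]
back edge -31.39059418123726
tip tri [0.4602934  0.15013439 0.18833703] [np.float64(0.0003070498803643574), np.float64(0.0003070498803643494)]
50.8 bar ends rel seat [(-213, 54), (-200, -51), (-211, 51), (-204, -52)] rod [(-42, -44), (-64, 96)] tip (np.float64(-157.7383324130288), np.float64(94.73110925984943), np.float64(0.18833703125213083))
    0.55 [array([-29.,  12.]), array([29., -4.])]
    0.65 [array([-19.,  12.]), array([22., -5.])]
    0.75 [array([-7., 11.]), array([15., -8.])]
    0.85 [array([ 7., 11.]), array([  6., -13.])]
    0.95 [array([23., 11.]), array([ -4., -19.])]
    1.05 [array([41., 10.]), array([-15., -27.])]
53 bar ends rel seat [(-210, 62), (-202, -44), (-209, 60), (-205, -44)] rod [(-44, -42), (-60, 98)] tip (np.float64(-153.98554633987507), np.float64(100.71651350426545), np.float64(0.1883370312
[... 620 characters left out ...]
75 [array([-14.,  27.]), array([ 29., -10.])]
    0.85 [array([-0., 26.]), array([ 20., -14.])]
    0.95 [array([15., 25.]), array([ 10., -20.])]
    1.05 [array([33., 23.]), array([ -1., -28.])]
57 bar ends rel seat [(-205, 77), (-204, -30), (-205, 74), (-208, -30)] rod [(-47, -39), (-53, 102)] tip (np.float64(-146.5848164584175), np.float64(111.21266185959563), np.float64(0.18833703125213083))
    0.55 [array([-37.,  36.]), array([50., -8.])]
    0.65 [array([-28.,  35.]), array([44., -9.])]
    0.75 [array([-17.,  34.]), array([ 36., -11.])]
    0.85 [array([-3., 33.]), array([ 27., -15.])]
    0.95 [array([12., 31.]), array([ 17., -21.])]
    1.05 [array([29., 29.]), array([  5., -28.])]
```

The block edges, rod and base all give a station yaw of about 59.3°, with the hinge middle about 30 mm to +y of the seat. The index tip then comes out at radius 154 mm and y = 86 mm, as given, with an index of about 0.93 rad. I'll take the bar, raise it to 0.86, then look.

```bash
cat >> h.py <<'E'
YAW=np.radians(59.3); X2=np.array([np.cos(YAW),np.sin(YAW)]); Y2=np.array([-X2[1],X2[0]]); SEAT=np.array([.6334,.2123])
def arc(g0,a0,a1,n,feed=.08):
    for a in np.linspace(a0,a1,n+1)[1:]:
        move_l(np.r_[g0[:2]+.155*(1-np.cos(a))*X2, g0[2]+.155*np.sin(a)],feed=feed)
E
python3 - <<'E'
from h import *
import pickle
L=lambda n:pickle.load(open(n+".pkl","rb"))
st1,w1=L("w1"); st3,w3=L("w3")
g=lambda w,st,a,z:onz(w,np.array(a)/1.4,z,st)[:2]
B=[g(w1,st1,(323,169),.07),g(w1,st1,(338,264),.07),g(w3,st3,(362,314),.067),g(w3,st3,(436,261),.067)]
m=np.mean(B,0)-SEAT; print("bar mid rel seat x,y",m@X2,m@Y2)
ti=np.array([.4603,.1501,.1883]); r=(ti[:2]-SEAT); hx=r@X2+.05; print("index tip",hx,r@Y2-m@Y2,ti[2]-.065,"angle",np.arctan2(ti[2]-.065,-hx),np.hypot(hx,ti[2]-.065))
bar=SEAT-.205*X2+(m@Y2)*Y2; print("bar",bar)
o,_=best([*bar,.13],X2); p=read_state()["tcp_pos"]; reach([*bar,.13],o)
command_gripper(.05,35); hit=move_l([*bar,.023],feed=.1,contact_N=8); s=read_state(); print(hit,s["tcp_pos"],s["force"],s["time"])
if not hit:
    command_gripper(0,35); s=read_state(); print(s["finger_gap"],s["grasp_force"],s["force"],s["tcp_pos"])
    if s["finger_gap"]>.008:
        g0=np.r_[bar,.023]; np.save("g0.npy",g0); arc(g0,0,.86,5)
        st=read_state(); w=get_image("wrist"); print(st["tcp_pos"],st["force"],st["finger_gap"],st["time"])
        pickle.dump((st,w),open("w5.pkl","wb")); save(w,"w5.png",s=1.5)
E
```

```text
bar mid rel seat x,y -0.20436408569512002 0.031223252002599178
index tip -0.09185779038382445 0.0858614067167177 0.12329999999999999 angle 0.9305066065203658 0.15375546707092608
bar [0.50189132 0.05197109]
False [0.50269194 0.05194218 0.02370346] [-1.25277428 -0.2597525   1.02867411] 35.3583
0.010912823473063845 34.993661642074585 [ 2.47846382  5.80508734 -1.59760862] [0.50269671 0.05315247 0.0231179 ]
[0.5293134  0.09750833 0.14111477] [-0.61012481 -4.36332921  1.14167107] 0.01105850740596217 38.475
```

View pics/w5.png

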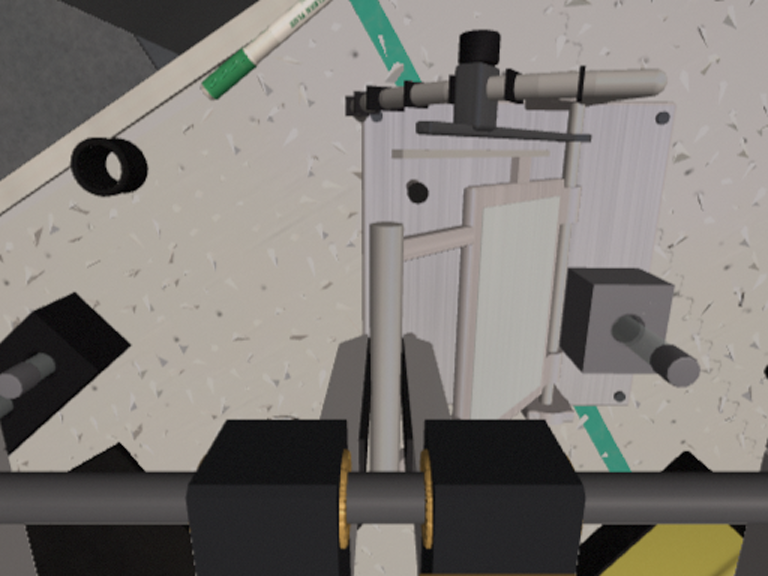

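w5 shows the bar held between the fingers and the vial upright in the seat at about (628,325). The dark index arm runs from its tip at (418,127) to (590,138), with the pointer just in front from (395,153) to (548,153). I'll compare both in this view.

```bash
python3 - <<'E'
from h import *
import pickle
from scipy.optimize import minimize_scalar
st,w=pickle.load(open("w5.pkl","rb")); g0=np.load("g0.npy"); L=lambda n:pickle.load(open(n+".pkl","rb"))
H=np.r_[SEAT-.05*X2+.0312*Y2,.065]
pt=lambda a,r,y:H+np.r_[-r*np.cos(a)*X2+y*Y2,r*np.sin(a)]
t=np.array(st["tcp_pos"]); d=t-np.r_[H[:2],0]
print("tcp x,y in station",d[:2]@X2,d[:2]@Y2,"angle from z",np.arcsin((t[2]-.0231)/.155),"from x",np.arccos(-(d[:2]@X2)/.155))
def fit(p,r,y,w=w,st=st):
    f=lambda a:np.linalg.norm(proj(w,pt(a,r,y),st)-p)
    m=minimize_scalar(f,bounds=(.4,1.3),method="bounded"); return round(m.x,3),round(m.fun,2),np.round(proj(w,pt(m.x,r,y),st)-p,1)
print("bar end",fit(np.array((386,228))/1.5,.155,.055))
print("index tip",fit(np.array((417,128))/1.5,.155,.086))
st1,w1=L("w1");st3,w3=L("w3")
print("index w1",fit(np.array((378,125))/1.4,.155,.086,w1,st1),"w3",fit(np.array((288,343))/1.4,.155,.086,w3,st3))
for y in(.07,.075): print("pointer line slope: pts at r .14,.06 for a=.86,.93",y,[np.round(1.5*proj(w,pt(a,r,y),st)) for a in(.86,.93) for r in(.155,.06)])
print("index line", [np.round(1.5*proj(w,pt(a,r,.086),st)) for a in(.86,.93,.98) for r in(.155,.0)])
E
```

```text
tcp x,y in station -0.10184455584763513 -0.00030697768039904044 angle from z 0.865447725773037 from x 0.8538820784066282
bar end (np.float64(0.851), np.float64(3.37), array([ 0.4, -3.3]))
index tip (np.float64(0.928), np.float64(0.96), array([-0., -1.]))
index w1 (np.float64(0.934), np.float64(0.27), array([-0.1, -0.3])) w3 (np.float64(0.94), np.float64(0.58), array([-0.2,  0.5]))
pointer line slope: pts at r .14,.06 for a=.86,.93 0.07 [array([390., 178.]), array([520., 169.]), array([417., 180.]), array([528., 169.])]
pointer line slope: pts at r .14,.06 for a=.86,.93 0.075 [array([390., 163.]), array([521., 158.]), array([417., 163.]), array([529., 158.])]
index line [array([390., 127.]), array([571., 136.]), array([418., 127.]), array([571., 136.]), array([440., 126.]), array([571., 136.])]
```

```bash
python3 - <<'E'
from h import *
import pickle
g0=np.load("g0.npy"); arc(g0,.86,.932,1,.04); sleep(.3)
st=read_state(); w=get_image("wrist"); s=get_image("scene"); print(st["tcp_pos"],st["force"],st["finger_gap"],st["grasp_force"],st["time"])
pickle.dump((st,w),open("w6.pkl","wb")); print("z angle",np.arcsin((st["tcp_pos"][2]-.0231)/.155))
a=cv2.resize(w["frame"][60:180,230:430],(800,480),interpolation=cv2.INTER_CUBIC); cv2.imwrite("pics/w6.png",a[:,:,::-1])
E
```

```text
[0.5333956  0.10424407 0.14798103] [-1.03915928 -5.8039877   3.47759116] 0.011042779782905533 35.008808970451355 39.25
z angle 0.9368294408213913
```

View pics/w6.png

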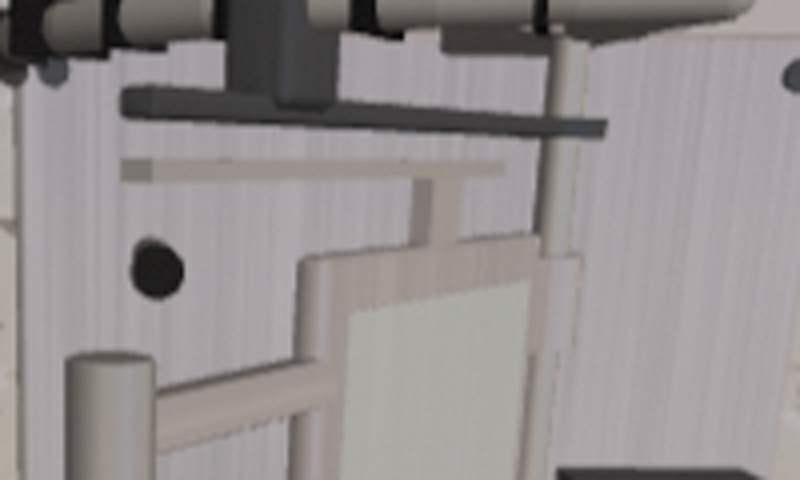

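w6 shows the pointer tip and the index-arm tip level in the same column (crop x about 121), with their end faces matching. The flap is at the mark and firmly held.

```bash
python3 -c "
from plant import *
print(close_job())"
```

```text
the job is handed in; nothing more can be done
None
```

I stood the tall vial fully down in the grey seat and let go of it, then raised the mirror flap to the index mark (about 0.93 rad) and handed the job in while still holding it, at about 39 s; a first grasp missed because the fingertips sit about 25 mm above the stated TCP.

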